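# Swing out the folding crank of a terrine press and wind it down snug

### The arm

A 6-joint arm with a two-finger parallel gripper is mounted at the origin on the work surface. World frame = base frame: x ahead of the robot, y to its left, z up, the work surface at z = 0. Lengths are in m, angles in rad, forces in N, time in s.
With the tool pointing down it reaches from about 0.225 to 0.875 m from the base axis. Payload 3.4 kg.
Tool frame: the origin (TCP) lies midway between the tips of the shut fingers; the grasp point (between the pads) lies 19 mm behind it (manip.tcp_to_grasp is the distance from the TCP to the grasp point, in m); x points along the fingers, y is the direction in which the jaws open and shut, and the axes are right-handed (so a half turn about x gives the same grasp; the last joint's range is limited). The gripper opens to 85 mm and grips with 20 to 120 N. Pads are 22 mm wide; open, the fingers measure 114 mm over their backs; the gripper's body (76 mm by 85 mm) begins 54 mm behind the grasp point. The pads swing forward as they close: fully open they stand 13 mm farther back than shut.
Start: joints at [-1.252, 0.276, 1.505, -0, 1.361, -0.121], TCP at [0.245, -0.52, 0.231] pointing down, gripper open.
Joint ranges: [-2.89, 2.89], [-0.75, 2.08], [0.22, 2.7], [-1.18, 4.32], [0.11, 2.71], [-2.7, 2.7]. Speed limits (rad/s): [2.57, 2.57, 3.14, 3.14, 3.14, 3.14].

### API

Orientations are given as a unit quaternion [w, x, y, z].
In Python, from rig import readout, eyes, job, manip gives the robot as it stands. The module is installed in compiled form; this text tells all that it offers.
- The arm moves only by the tool carry_out, never from a script. Its argument "deltas" is one flat list of numbers, 7 for each row, row after row: the shift along the tool's x, y, z scaled (see below), then the turn, a rotation vector about the tool's x, y, z scaled (see below), then the opening, from -1 (shut) to 1 (fully open). In form: [dx, dy, dz, ax, ay, az, grip, dx, dy, dz, ax, ay, az, grip, ...]. A call has 1 to 10 rows; each row shifts and turns the commanded pose from where the row before left it, along the tool's axes as they then stand; what a row does not reach is not made up. The controller multiplies each number of a shift by 60 mm and each number of a turn by 4 degrees. A row lasts 1/8 s, in which the tool goes at most 62.5 mm and 10.7 degrees, less where a joint would pass 70% of its speed; a pose out of reach is approached as far as the arm can. A call with a number of a shift or a turn outside -1 to 1 is refused whole. A call with a gripper value outside its range is refused whole. The fingers move at their own pace and stop on an object; "newtons" is the grip in N (left out, the last holds). Time passes only in rows, so rows that do not move let the fingers close. It gives the time, the measured TCP pose, the force and the opening at its end, in the units of the state.
- readout.get_state(): the state, without advancing time (a new reading comes with each control period).
- eyes.get_image(name): name is "side" or "top" or "wrist"; returns a dict with "color" (420x560x3 uint8, red, green, blue), "z_map" (420x560 float32, m along the optical axis (not along the pixel's ray), 0 where there is no reading), "mtx" (3x3 intrinsics, pixels), "distortion" ([k1, k2, p1, p2, k3] as OpenCV has them; the pictures are not rectified), "origin" and "orientation" of the camera in the world. Camera axes: x right, y down, z forward; pixel columns grow to the right and rows downward; lengths in m; the calibration is good to about 2 mm. A picture is of the moment at which its call begins.
- job.sign_off(): hands the job in, once; it reports no verdict.
The state is a dict: "clock": time; "qpos": joint angles; "qd": joint speeds; "effort": joint torques, N m; "position": TCP position; "ee_rot": TCP orientation; "contact_force": force on the tool from outside, world axes, zero at the start; "moment": the same for the moment, N m; "width": finger opening in m.
Only numpy, scipy, OpenCV 4.12 (cv2) and the standard library are available. Lean on these libraries where they do the work, as an engineer would, in place of code of your own. Each camera call takes 0.05 s, during which the arm holds its last target.

### The job

The terrine in the press is ready for pressing. Swing the folded wooden grip on top of the press fully up so that it stands, then use it to wind the crank clockwise (seen from above) until the plate bears firmly on the board in the mould: stop once the crank pushes back some 3 to 4 N harder at the grip than when it winds freely, and do not overtighten. Let go, leaving the plate pressed down and the grip standing, and leave everything else on the counter alone.

Things in the scene. Friction and masses are not known exactly. Their poses are not given: they have to be found in the camera images.
- press: Terrine press, fixed to the counter: wooden base 200 (x) x 260 (y) x 18 mm, two steel posts 210 mm apart along y, a cross-beam 36 mm wide along y whose top is 187 mm above the counter (a 6 mm collar on it). Through its middle goes an upright 16 mm screw that carries the crank on top and the pressing plate below. Origin: centre of the base's underside, on the screw axis; z up.
- screw_axis (a point): Point on the upright screw axis at the height of the grip's pivot (271 mm above the counter to begin with, give or take 4 mm). The crank turns about this axis and moves down with the screw: 25 mm per full clockwise turn (4 mm per rad). Its x axis points outwards along the crank arm to the pivot; z up. The flat steel arm is 14 mm wide, its upper face 14 mm below this point, and nothing on the axis stands higher than that but the folded grip.
- handle_pivot (a point): Pivot of the folding grip at the outer end of the crank arm, 60 mm from the screw axis and level with point screw_axis. The pivot's pin is level and square to the arm. It travels down with the screw.
- handle_grip (a point): Point on the axis of the wooden grip, 45 mm from the pivot. The grip is a round wooden sleeve, 19 mm thick in the middle (16 at its ends), reaching from 13 to 70 mm from the pivot, and spins freely on its steel pin, so that it may be held fast while the crank goes round. Folded, it lies level along the arm, pointing from the pivot to the screw axis and 10 mm beyond, 5 mm clear of the arm; standing, it points straight up from the pivot.
- handle (a joint): Fold angle of the grip in rad: 0 folded flat on the arm, about 1.6 standing upright against its stop. It swings up and inwards over the arm about the pivot, is stiff (about 4.5 N at 45 mm from the pivot) and stays where it is left.
- foot: Steel pressing plate, 130 x 70 x 10 mm, on the screw's lower end; origin: centre of its underside. Down 4 mm per rad of clockwise crank; starts 8 to 36 mm above the board. Free, winding meets up to 7.5 N of friction along the circle at the grip, nearly 0 when paused. Once it bears, the push back rises about 7 N per rad: 25 N of pressing adds 1.7 N at the grip, 90 N adds 6 N. The screw stays put when let go.
- mould: White ceramic loaf mould, 185 x 115 x 70 mm, standing in the middle of the press's base; origin: centre of its underside, 18 mm above the counter. In it lies a wooden pressing board on the filling, 165 x 95 mm; how high the board stands (its top 6 to 26 mm above the mould's rim, as the mould is less or more full) differs each time and is not measured: the plate must find it.
- jar: Bystander, to be left alone: a glass preserving jar with a metal lid, 72 wide, 100 tall mm; origin: centre of its underside.
- mug: Bystander, to be left alone: a white mug, 80 wide, 90 tall mm; origin: centre of its underside.
- mill: Bystander, to be left alone: a turned wooden pepper mill, 56 wide, 160 tall mm; origin: centre of its underside.
- spoon: Bystander, to be left alone: a wooden spoon lying down; origin: centre of its underside.
- tape: Bystander, to be left alone: a boxy tape measure 70 x 65 x 38 mm; origin: centre of its underside.
- bowl: Bystander, to be left alone: a ceramic bowl, 130 wide, 60 tall mm; origin: centre of its underside.
- spare_mould: Bystander, to be left alone: an empty white loaf mould 160 x 100 x 60 mm; origin: centre of its underside.
- tin: Bystander, to be left alone: a plain metal tin, 70 wide, 70 tall mm; origin: centre of its underside.

How it is judged:
On the way, in this order (a step that is already met when the one before it is completed fails the run):
1. the grip stands up (fold angle over 1.4 rad) before the plate bears on the board (value of joint handle above 1.4 rad and contact force between foot and mould below 1 N), for 0.2 s.
2. the plate bears on the board with 25 to 90 N (contact force between foot and mould between 25 and 90 N), for 0.2 s.
At the end, for the whole second after the job is handed in: The plate rests still on the board in the mould, pressing with 25 to 90 N, and the grip is still standing (fold angle over 1.3 rad, within about 15 degrees of upright) (all of step 2 and value of joint handle above 1.3 rad and linear speed of foot below 0.003 m/s); the robot touches nothing.
It fails at once if overtightened: the plate presses on the board with more than 110 N (contact force between foot and mould above 110 N).
It fails at once if a bystander is shoved more than 30 mm (distance of any of jar, mug, mill, spoon, tape, bowl, spare_mould, tin from where it was at the start of the episode above 0.03 m).
It also fails if it takes over 72 s, if anything falls off the work surface, if the arm or the gripper's body presses on something with over 40 N, if the wrist force passes 120 N, or if a joint passes its speed limit or range.

## Working session

There is one attempt and no reset: what is moved stays moved. The work goes in short steps, Python scripts to look and compute and a tool call to move; the robot and the scene stay as the last step left them, time stands still between calls to the robot, and variables do not carry over. Pictures are saved under pics/ and viewed, and the job is handed in when it is done.

Besides the shell and the picture viewer there is one more tool, called after "Request:" as name(argument=value, ...) on one line, values as JSON. carry_out: Moves the arm, as the interface text tells. Its arguments: {"type":"object","properties":{"deltas":{"type":"array"},"newtons":{"type":"number"}},"required":["deltas"]}

```bash
mkdir -p pics; ls; python3 - <<'E'
from rig import readout, eyes
import cv2
print(readout.get_state())
for n in ("side","top","wrist"):
    d=eyes.get_image(n)
    cv2.imwrite(f"pics/{n}0.png",d["color"][:,:,::-1])
    print(n,d["mtx"].tolist(),d["distortion"],d["origin"],d["orientation"])
E
```

```text
pics
{'clock': 0.0, 'qpos': array([-1.25198968e+00,  2.76587862e-01,  1.50617097e+00, -4.91657515e-06,
        1.36072237e+00, -1.21040815e-01]), 'qd': array([-6.48308896e-04,  2.98820358e-03, -8.19241770e-05,  1.30255734e-03,
       -1.36189548e-03,  1.73138086e-04]), 'effort': array([-1.86589328e-03, -4.16780376e+01, -2.45808667e+01, -4.64347722e-04,
        1.09971355e-02, -1.24210121e-05]), 'position': array([ 0.24463228, -0.51974985,  0.23042873]), 'ee_rot': array([-0.15359503, -0.69000748, -0.15492357,  0.69014269]), 'contact_force': array([-0.39482302,  0.18177091,  0.51914994]), 'moment': array([-0.0108591 , -0.02272359,  0.02070632]), 'width': 0.08529737098693584}
side [[387.4334398802095, 0.0, 276.1914373147251], [0.0, 387.4334398802095, 205.21381759513497], [0.0, 0.0, 1.0]] [-0.02740011  0.          0.          0.          0.        ] [ 0.4391452  -1.04959509  0.94136922] [-0.45121414  0.89162722 -0.03016157  0.02229311]
top [[448.30991751204454, 0.0, 284.6320478884124], [0.0, 448.30991751204454, 210.83602597637912], [0.0, 0.0, 1.0]] [-0.07089647  0.          0.          0.          0.        ] [ 0.26109662 -0.00192653  1.51280878] [ 0.07196698 -0.6597778   0.74404963 -0.07683853]
wrist [[374.35255514875786, 0.0, 279.7964448745472], [0.0, 374.35255514875786, 216.6122974958217], [0.0, 0.0, 1.0]] [-0.06606764  0.          0.          0.          0.        ] [ 0.31487391 -0.48730289  0.37290549] [ 0.12653939  0.8348518  -0.52960681 -0.08078916]
```

View pics/side0.png

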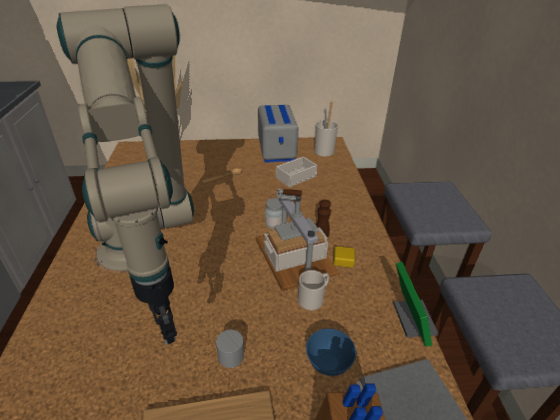

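View pics/top0.png

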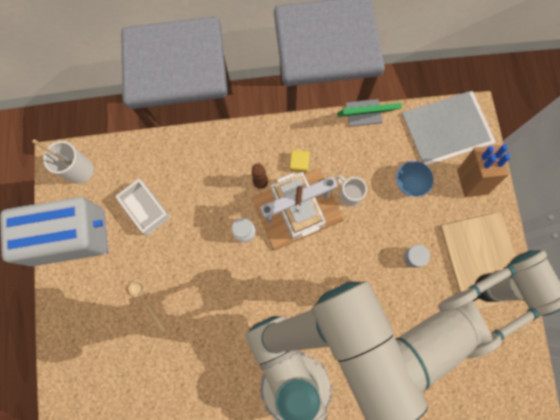

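View pics/wrist0.png

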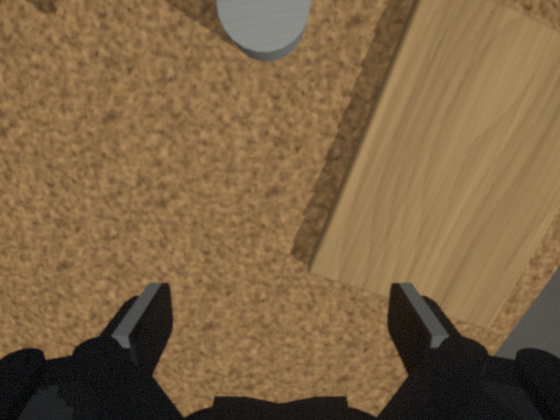

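The press shows at about (298,205) in the top view and (295,240) in the side view. I'll zoom in and get a height map.

```bash
cat > h.py <<'E'
import numpy as np, cv2
from scipy.spatial.transform import Rotation as R
from rig import readout, eyes
def rot(q): return R.from_quat([q[1],q[2],q[3],q[0]])
def cloud(d):
    h,w=d["z_map"].shape
    u,v=np.meshgrid(np.arange(w),np.arange(h))
    p=cv2.undistortPoints(np.stack([u,v],-1).reshape(-1,1,2).astype(np.float64),d["mtx"],np.array(d["distortion"]))
    p=p.reshape(h,w,2); z=d["z_map"]
    P=np.dstack([p[...,0]*z,p[...,1]*z,z])
    W=rot(d["orientation"]).apply(P.reshape(-1,3)).reshape(h,w,3)+d["origin"]
    W[z==0]=np.nan
    return W
def proj(d,pts):
    r=rot(d["orientation"]).inv(); pc=r.apply(np.atleast_2d(pts)-d["origin"])
    return cv2.projectPoints(pc,np.zeros(3),np.zeros(3),d["mtx"],np.array(d["distortion"]))[0].reshape(-1,2)
E
python3 - <<'E'
from h import *
d=eyes.get_image("top"); W=cloud(d); np.save("top.npy",W)
c=d["color"][150:270,230:390,::-1]; cv2.imwrite("pics/topz.png",cv2.resize(c,None,fx=5,fy=5,interpolation=cv2.INTER_CUBIC))
d2=eyes.get_image("side"); W2=cloud(d2); np.save("side.npy",W2)
c=d2["color"][170:320,230:390,::-1]; cv2.imwrite("pics/sidez.png",cv2.resize(c,None,fx=4,fy=4,interpolation=cv2.INTER_CUBIC))
for W,sl in((W,(slice(150,270),slice(230,390))),(W2,(slice(170,320),slice(230,390)))):
    P=W[sl].reshape(-1,3)
    for a,b in((.16,.2),(.235,.26),(.26,.3)):
        s=P[(P[:,2]>a)&(P[:,2]<b)]
        if len(s): print(a,b,len(s),s.mean(0).round(4),s.min(0).round(4),s.max(0).round(4))
E
```

```text
0.16 0.2 890 [ 0.5834 -0.0742  0.1867] [ 0.5347 -0.1949  0.1608] [0.6962 0.045  0.1999]
0.235 0.26 9 [ 0.5288 -0.0597  0.2549] [ 0.5233 -0.0697  0.2518] [ 0.5434 -0.0504  0.2591]
0.26 0.3 168 [ 0.5579 -0.0685  0.2758] [ 0.518  -0.0844  0.2601] [ 0.5954 -0.05    0.285 ]
0.16 0.2 624 [ 0.5909 -0.1085  0.1834] [ 0.5381 -0.2005  0.165 ] [0.6388 0.0277 0.2   ]
0.235 0.26 113 [ 0.5641 -0.0757  0.2505] [ 0.523  -0.0882  0.2359] [ 0.5949 -0.0603  0.26  ]
0.26 0.3 141 [ 0.5593 -0.0757  0.2717] [ 0.5225 -0.0902  0.2605] [ 0.5954 -0.054   0.2803]
```

View pics/topz.png

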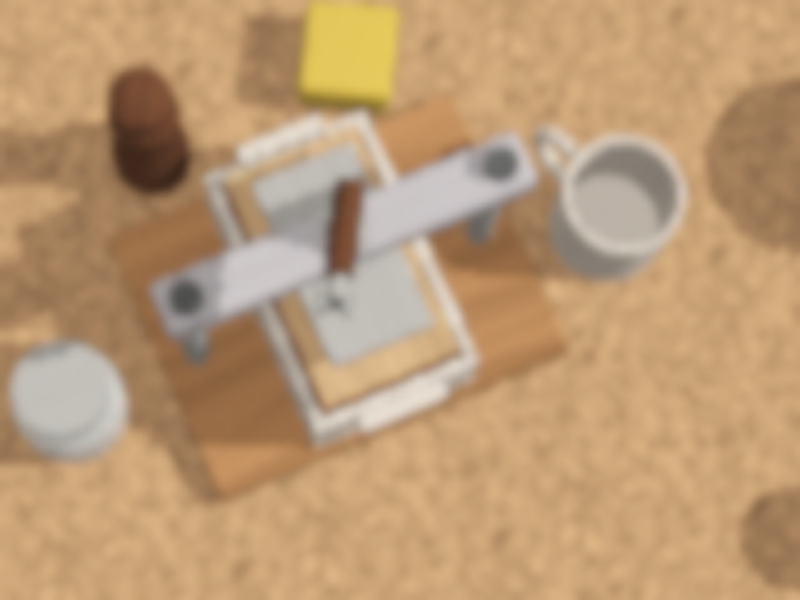

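View pics/sidez.png

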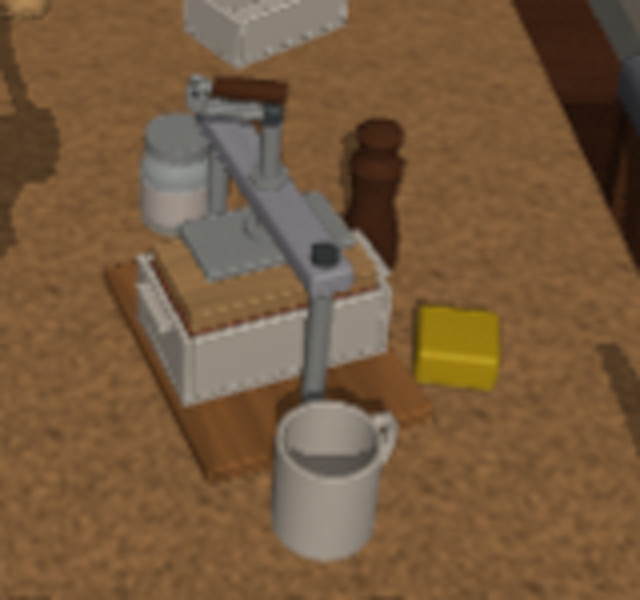

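```bash
python3 - <<'E'
from h import *
for n,sl in(("top",(slice(150,270),slice(230,390))),("side",(slice(170,320),slice(230,390)))):
    P=np.load(n+".npy")[sl].reshape(-1,3)
    s=P[(P[:,2]>.178)&(P[:,2]<.196)]
    s=s[(abs(s[:,0]-.583)<.08)]
    r=cv2.minAreaRect(s[:,:2].astype(np.float32)*1000); print(n,"beam",r,np.median(s[:,2]))
    g=P[(P[:,2]>.265)&(P[:,2]<.3)]
    r=cv2.minAreaRect(g[:,:2].astype(np.float32)*1000); print("grip",r)
    v=np.linalg.svd(g[:,:2]-g[:,:2].mean(0))[2][0]; print(g.mean(0),v,np.degrees(np.arctan2(v[1],v[0])))
    t=(g-g.mean(0))[:,:2]@v
    for lo in np.arange(-.05,.05,.01):
        k=g[(t>=lo)&(t<lo+.01)]
        if len(k): print(round(lo,3),len(k),k.mean(0).round(4),k[:,2].max().round(4))
    t=P[(P[:,2]>.215)&(P[:,2]<.242)]; print("shaft",len(t),np.median(t,0) if len(t) else "",t.std(0))
E
```

```text
top beam ((585.2277221679688, -75.85750579833984), (36.71548080444336, 245.3582305908203), 16.758934020996094) 0.18697485748048437
grip ((557.3362426757812, -67.62824249267578), (20.31270980834961, 77.00079345703125), 76.87300109863281)
[ 0.5581498  -0.06855018  0.27591771] [-0.96900676  0.24703422] 165.69791828610363
-0.04 18 [ 0.5908 -0.0771  0.2775] 0.285
-0.03 22 [ 0.5821 -0.0748  0.2772] 0.2835
-0.02 20 [ 0.573  -0.0722  0.278 ] 0.282
-0.01 26 [ 0.5631 -0.0695  0.2764] 0.2836
0.0 21 [ 0.553  -0.0673  0.2781] 0.2833
0.01 22 [ 0.5436 -0.065   0.2755] 0.2819
0.02 18 [ 0.5329 -0.0627  0.273 ] 0.279
0.03 20 [ 0.5253 -0.0596  0.2712] 0.2764
shaft 0  [nan nan nan]
side beam ((588.0670166015625, -84.16300201416016), (36.68622589111328, 237.29713439941406), 16.773195266723633) 0.1853454136133409
grip ((560.4213256835938, -72.40211486816406), (21.615276336669922, 74.14494323730469), 75.4255142211914)
[ 0.56057591 -0.07588684  0.27272716] [ 0.96112358 -0.27611858] -16.02868507835979
-0.04 14 [ 0.5281 -0.0657  0.2705] 0.2728
-0.03 12 [ 0.5356 -0.0685  0.2706] 0.2736
-0.02 20 [ 0.5462 -0.0725  0.2718] 0.2771
-0.01 17 [ 0.5558 -0.075   0.2734] 0.2784
0.0 16 [ 0.5654 -0.0775  0.2739] 0.2781
0.01 18 [ 0.575  -0.0799  0.2736] 0.2798
0.02 19 [ 0.5848 -0.0826  0.2736] 0.2803
0.03 10 [ 0.5933 -0.085   0.2738] 0.2778
shaft 36 [ 0.58736686 -0.08392824  0.22841011] [0.00471052 0.00272531 0.00790431]
  ret = _var(a, axis=axis, dtype=dtype, out=out, ddof=ddof,
  arrmean = um.true_divide(arrmean, div, out=arrmean,
  ret = um.true_divide(
```

```bash
cat >> h.py <<'E'
SC=np.array([.586,-.0765]); TH=np.radians(-15.2)
X=np.array([np.cos(TH),np.sin(TH),0]); Z=np.array([0,0,1.]); Yp=np.cross(Z,X)
PIV=np.r_[SC,.271]-.060*X
def toolR(tilt,s=1):
    "tilt: rad forward (+X) from straight down. tool x = along fingers"
    x=-Z*np.cos(tilt)+X*np.sin(tilt); y=s*Yp; return np.c_[x,y,np.cross(x,y)]
def cur():
    s=readout.get_state(); return s,np.array(s["position"]),rot(s["ee_rot"])
def delta(p0,R0,p1,R1):
    return R0.inv().apply(p1-p0), (R0.inv()*R1).as_rotvec()
E
python3 - <<'E'
from h import *
s,p,r=cur(); print(r.as_matrix().round(3))
for sg in(1,-1):
    d,w=delta(p,r,np.array([.57,-.07,.42]),R.from_matrix(toolR(0,sg))); print(sg,d/.06,np.degrees(w)/4)
# foot / board
for n,sl in(("top",(slice(150,270),slice(230,390))),("side",(slice(170,320),slice(230,390)))):
    P=np.load(n+".npy")[sl].reshape(-1,3); q=P-np.r_[SC,0]
    c,b=1,0
    th=np.radians(16.76); ax=np.array([np.cos(th),np.sin(th)]); ay=np.array([-np.sin(th),np.cos(th)])
    u=q[:,:2]@ax; v=q[:,:2]@ay
    m=(abs(u)<.09)&(abs(v)<.055)&(P[:,2]>.07)&(P[:,2]<.17)
    for lo in np.arange(-.09,.09,.01):
        k=m&(u>=lo)&(u<lo+.01); 
        print(n,round(lo,2),[ (round(float(np.median(P[k&(v>=a)&(v<a+.01)][:,2])),4) if (k&(v>=a)&(v<a+.01)).sum()>1 else 0) for a in np.arange(-.05,.05,.01)])
E
```

```text
[[-0.     0.426 -0.905]
 [ 0.001 -0.905 -0.426]
 [-1.    -0.001 -0.   ]]
1 [-3.14709865 -4.48173551 -8.0991065 ] [-3.48995200e+01 -1.49970288e-02  3.47433815e-03]
-1 [-3.14709865 -4.48173551 -8.0991065 ] [1.01004769e+01 2.73280667e-03 1.17961979e-02]
top -0.09 [0.0895, 0.0901, 0.0862, 0.0914, 0.0906, 0.0909, 0.0898, 0.0872, 0.0862, 0.0901]
top -0.08 [0.1042, 0.1083, 0.1049, 0.1048, 0.1054, 0.1068, 0.1053, 0.1047, 0.1058, 0.1037]
top -0.07 [0.1042, 0.1036, 0.1087, 0.1083, 0.1097, 0.1106, 0.1108, 0.1175, 0.1063, 0.1045]
top -0.06 [0.1026, 0.1319, 0.1339, 0.1335, 0.1339, 0.1355, 0.1348, 0.1332, 0.1316, 0.1033]
top -0.05 [0.1033, 0.1334, 0.135, 0.1328, 0.1348, 0.1361, 0.1332, 0.1344, 0.1194, 0.1028]
top -0.04 [0.1038, 0.1132, 0.1331, 0.1341, 0.1343, 0.1342, 0.1332, 0.1356, 0.1286, 0.105]
top -0.03 [0.1039, 0.1078, 0.133, 0.1329, 0.1345, 0.1341, 0, 0, 0.1299, 0.1045]
top -0.02 [0.1042, 0.1306, 0.1346, 0.1322, 0.1374, 0, 0, 0.1335, 0.129, 0.1053]
top -0.01 [0.1014, 0, 0, 0, 0, 0, 0, 0, 0.104, 0.1029]
top -0.0 [0, 0, 0, 0, 0, 0, 0, 0, 0, 0]
top 0.01 [0, 0, 0, 0, 0, 0, 0, 0, 0, 0]
top 0.02 [
[... 1169 characters left out ...]
 -0.02 [0.1011, 0.1268, 0.129, 0.1345, 0.1384, 0.1355, 0.133, 0.1333, 0, 0]
side -0.01 [0.1033, 0.1271, 0.1314, 0.1345, 0.1402, 0.1378, 0.1389, 0.1324, 0.1312, 0]
side -0.0 [0.0977, 0.1053, 0.1039, 0.1043, 0, 0, 0, 0, 0, 0]
side 0.01 [0.0992, 0.1043, 0.1043, 0.1055, 0, 0, 0, 0, 0, 0]
side 0.02 [0.0881, 0, 0, 0, 0, 0, 0, 0, 0, 0]
side 0.03 [0, 0, 0, 0, 0, 0, 0, 0, 0, 0]
side 0.04 [0.0889, 0, 0, 0, 0, 0.136, 0, 0, 0, 0]
side 0.05 [0.087, 0.1309, 0.1324, 0.1328, 0.1316, 0.1335, 0.1332, 0.1324, 0.1295, 0]
side 0.06 [0.0896, 0.1161, 0.1187, 0.133, 0.1313, 0.132, 0.1305, 0.1314, 0.13, 0]
side 0.07 [0.1002, 0.1037, 0.1041, 0.1051, 0, 0, 0, 0, 0, 0]
side 0.08 [0.0875, 0, 0.1021, 0, 0, 0, 0, 0, 0, 0]
```

```bash
cat >> h.py <<'E'
def line(p1,R1,n,g,p0=None,R0=None,nd=2):
    if p0 is None: _,p0,R0=cur()
    R1=R.from_matrix(R1) if not isinstance(R1,R) else R1
    w=(R0.inv()*R1).as_rotvec()
    path=[(p0+(p1-p0)*k/n, R0*R.from_rotvec(w*k/n)) for k in range(1,n+1)]
    return emit(path,g,p0,R0,nd)
def emit(path,g,p,r,nd=2):
    out=[]
    for pp,rr in path:
        d,w=delta(p,r,pp,rr); v=np.r_[d/.06,np.degrees(w)/4].round(nd)+0.
        out.append([float(x) for x in v]+[g])
        p=p+r.apply(v[:3]*.06); r=r*R.from_rotvec(np.radians(v[3:]*4))
    for i in range(0,len(out),10): print([x for o in out[i:i+10] for x in o])
    print("end",p.round(4)); return p,r
E
python3 - <<'E'
from h import *
line(np.array([.57,-.07,.42]),toolR(0,-1),20,0.2)
E
```

```text
[-0.16, -0.22, -0.4, 0.51, 0.0, 0.0, 0.2, -0.15, -0.24, -0.4, 0.5, 0.0, 0.0, 0.2, -0.16, -0.25, -0.39, 0.51, 0.0, 0.0, 0.2, -0.16, -0.27, -0.38, 0.5, 0.0, 0.0, 0.2, -0.16, -0.28, -0.37, 0.51, 0.0, 0.0, 0.2, -0.15, -0.29, -0.36, 0.5, 0.0, 0.0, 0.2, -0.16, -0.3, -0.35, 0.51, 0.0, 0.0, 0.2, -0.16, -0.32, -0.33, 0.5, 0.0, 0.0, 0.2, -0.16, -0.33, -0.33, 0.51, 0.0, 0.01, 0.2, -0.15, -0.34, -0.31, 0.5, 0.0, 0.0, 0.2]
[-0.16, -0.35, -0.31, 0.51, 0.0, 0.0, 0.2, -0.16, -0.36, -0.29, 0.5, 0.0, 0.0, 0.2, -0.16, -0.37, -0.28, 0.51, 0.0, 0.0, 0.2, -0.15, -0.38, -0.26, 0.5, 0.0, 0.0, 0.2, -0.16, -0.39, -0.25, 0.51, 0.0, 0.0, 0.2, -0.16, -0.4, -0.24, 0.5, 0.0, 0.0, 0.2, -0.16, -0.4, -0.22, 0.51, 0.0, 0.0, 0.2, -0.15, -0.42, -0.21, 0.5, 0.0, 0.0, 0.2, -0.16, -0.42, -0.19, 0.51, 0.0, 0.0, 0.2, -0.16, -0.42, -0.18, 0.5, 0.0, 0.0, 0.2]
end [ 0.5701 -0.0702  0.42  ]
```

Request:
carry_out(deltas=[-0.16,-0.22,-0.4,0.51,0.0,0.0,0.2,-0.15,-0.24,-0.4,0.5,0.0,0.0,0.2,-0.16,-0.25,-0.39,0.51,0.0,0.0,0.2,-0.16,-0.27,-0.38,0.5,0.0,0.0,0.2,-0.16,-0.28,-0.37,0.51,0.0,0.0,0.2,-0.15,-0.29,-0.36,0.5,0.0,0.0,0.2,-0.16,-0.3,-0.35,0.51,0.0,0.0,0.2,-0.16,-0.32,-0.33,0.5,0.0,0.0,0.2,-0.16,-0.33,-0.33,0.51,0.0,0.01,0.2,-0.15,-0.34,-0.31,0.5,0.0,0.0,0.2])

```text
clock: 1.5
position: [0.4075, -0.2943, 0.3258]
ee_rot: [0.031, 0.706, 0.03, -0.706]
contact_force: [-0.0, -0.0, 0.7]
width: 0.051
```

Request:
carry_out(deltas=[-0.16,-0.35,-0.31,0.51,0.0,0.0,0.2,-0.16,-0.36,-0.29,0.5,0.0,0.0,0.2,-0.16,-0.37,-0.28,0.51,0.0,0.0,0.2,-0.15,-0.38,-0.26,0.5,0.0,0.0,0.2,-0.16,-0.39,-0.25,0.51,0.0,0.0,0.2,-0.16,-0.4,-0.24,0.5,0.0,0.0,0.2,-0.16,-0.4,-0.22,0.51,0.0,0.0,0.2,-0.15,-0.42,-0.21,0.5,0.0,0.0,0.2,-0.16,-0.42,-0.19,0.51,0.0,0.0,0.2,-0.16,-0.42,-0.18,0.5,0.0,0.0,0.2])

```text
clock: 2.75
position: [0.5705, -0.0694, 0.4203]
ee_rot: [0.094, -0.701, 0.094, 0.701]
contact_force: [0.3, 0.1, -0.7]
width: 0.0512
```

```bash
python3 - <<'E'
from h import *
s,p,r=cur(); print(s["clock"],p,s["qpos"].round(3),s["width"],s["contact_force"].round(2)); print(r.as_matrix().round(3))
d=eyes.get_image("wrist"); cv2.imwrite("pics/w1.png",d["color"][:,:,::-1]); np.save("w1.npy",cloud(d))
W=cloud(d); P=W.reshape(-1,3); g=P[(P[:,2]>.262)&(P[:,2]<.3)&(abs(P[:,0]-.56)<.06)&(abs(P[:,1]+.07)<.05)]
print(len(g),cv2.minAreaRect(g[:,:2].astype(np.float32)*1000),np.percentile(g[:,2],[50,95,99]))
b=P[(P[:,2]>.18)&(P[:,2]<.192)]; print(cv2.minAreaRect(b[:,:2].astype(np.float32)*1000))
E
```

```text
2.75 [ 0.57046899 -0.06944098  0.42033681] [-2.420e-01  2.350e-01  1.110e+00 -1.000e-03  1.797e+00  1.595e+00] 0.051206478656108695 [ 0.28  0.14 -0.72]
[[-0.    -0.263 -0.965]
 [-0.001 -0.965  0.263]
 [-1.     0.001 -0.   ]]
1983 ((559.6432495117188, -69.18375396728516), (21.06155014038086, 77.05757141113281), 74.78245544433594) [0.27650058 0.27961272 0.28017907]
((587.03515625, -76.18533325195312), (36.993316650390625, 243.82164001464844), 16.78986930847168)
```

View pics/w1.png

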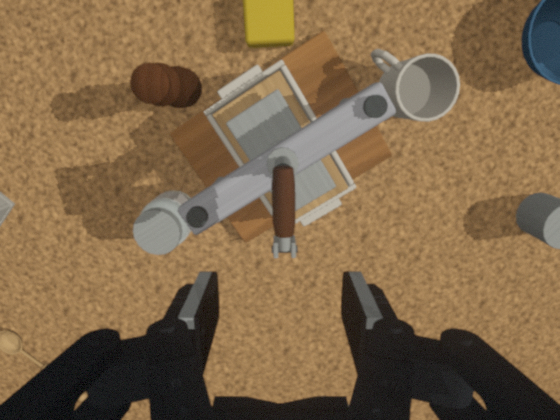

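```bash
sed -i 's/^SC=.*/SC=np.array([.587,-.0765]); TH=np.radians(-15.2)/; s/,\.271\]/,.2705]/' h.py; python3 - <<'E'
from h import *
t=np.radians(-38); Rt=toolR(t,-1); x=Rt[:,0]
g=PIV+.045*X; tcp=g+(.019-.006)*x
print(tcp)
p,r=line(tcp-.07*x,Rt,10,-0.1)
line(tcp,Rt,6,-0.1,p,r)
E
```

```text
[ 0.56480115 -0.07046871  0.26025586]
[0.18, 0.01, -0.06, 0.0, -0.95, 0.0, -0.1, 0.17, 0.01, -0.07, 0.01, -0.96, 0.01, -0.1, 0.17, 0.01, -0.08, 0.0, -0.95, 0.0, -0.1, 0.16, 0.01, -0.1, 0.0, -0.96, 0.0, -0.1, 0.15, 0.01, -0.1, 0.01, -0.95, 0.01, -0.1, 0.15, 0.01, -0.12, 0.0, -0.96, 0.0, -0.1, 0.14, 0.01, -0.12, 0.0, -0.95, 0.01, -0.1, 0.13, 0.01, -0.13, 0.0, -0.96, 0.0, -0.1, 0.12, 0.01, -0.14, 0.01, -0.95, 0.0, -0.1, 0.11, 0.01, -0.15, 0.0, -0.96, 0.01, -0.1]
end [ 0.6063 -0.0818  0.3155]
[0.19, 0.0, 0.0, 0.0, 0.0, 0.0, -0.1, 0.2, 0.0, 0.0, 0.0, 0.0, 0.0, -0.1, 0.19, 0.0, 0.0, 0.0, 0.0, 0.0, -0.1, 0.2, 0.0, 0.0, 0.0, 0.0, 0.0, -0.1, 0.19, 0.0, 0.0, 0.0, 0.0, 0.0, -0.1, 0.2, 0.0, 0.0, 0.0, 0.0, 0.0, -0.1]
end [ 0.5646 -0.0705  0.2602]
```

Request:
carry_out(deltas=[0.18,0.01,-0.06,0.0,-0.95,0.0,-0.1,0.17,0.01,-0.07,0.01,-0.96,0.01,-0.1,0.17,0.01,-0.08,0.0,-0.95,0.0,-0.1,0.16,0.01,-0.1,0.0,-0.96,0.0,-0.1,0.15,0.01,-0.1,0.01,-0.95,0.01,-0.1,0.15,0.01,-0.12,0.0,-0.96,0.0,-0.1,0.14,0.01,-0.12,0.0,-0.95,0.01,-0.1,0.13,0.01,-0.13,0.0,-0.96,0.0,-0.1,0.12,0.01,-0.14,0.01,-0.95,0.0,-0.1,0.11,0.01,-0.15,0.0,-0.96,0.01,-0.1])

```text
clock: 4.05
position: [0.6033, -0.0861, 0.3137]
ee_rot: [0.119, -0.432, 0.06, 0.892]
contact_force: [0.7, 0.7, -0.7]
width: 0.0378
```

```bash
python3 - <<'E'
from h import *
s,p,r=cur(); print(s["clock"],p,s["qpos"].round(3),s["width"],s["contact_force"].round(2)); print(r.as_matrix().round(3))
t=np.radians(-38); Rt=toolR(t,-1); x=Rt[:,0]; tcp=PIV+.045*X+(.019-.006)*x
line(tcp,Rt,6,-0.1)
d=eyes.get_image("wrist"); cv2.imwrite("pics/w2.png",d["color"][:,:,::-1])
E
```

```text
4.05 [ 0.60329438 -0.08606603  0.31373418] [-0.257  0.701  0.77   0.004  2.339  1.583] 0.03784688440402238 [ 0.74  0.71 -0.67]
[[-0.599 -0.263 -0.756]
 [ 0.16  -0.965  0.209]
 [-0.785  0.004  0.62 ]]
[0.19, -0.01, 0.0, -0.01, 0.01, -0.01, -0.1, 0.19, -0.02, 0.0, -0.01, 0.02, 0.0, -0.1, 0.18, -0.01, -0.01, 0.0, 0.01, -0.01, -0.1, 0.19, -0.02, 0.0, -0.01, 0.01, 0.0, -0.1, 0.19, -0.01, 0.0, -0.01, 0.01, -0.01, -0.1, 0.19, -0.01, 0.0, -0.01, 0.02, 0.0, -0.1]
end [ 0.5645 -0.0707  0.2601]
```

View pics/w2.png

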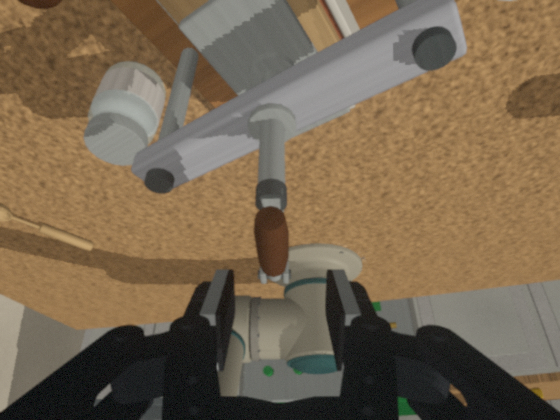

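Request:
carry_out(deltas=[0.19,-0.01,0.0,-0.01,0.01,-0.01,-0.1,0.19,-0.02,0.0,-0.01,0.02,0.0,-0.1,0.18,-0.01,-0.01,0.0,0.01,-0.01,-0.1,0.19,-0.02,0.0,-0.01,0.01,0.0,-0.1,0.19,-0.01,0.0,-0.01,0.01,-0.01,-0.1,0.19,-0.01,0.0,-0.01,0.02,0.0,-0.1,0,0,0,0,0,0,-0.1,0,0,0,0,0,0,-0.1])

```text
clock: 5.1
position: [0.5647, -0.0705, 0.2611]
ee_rot: [0.119, -0.436, 0.058, 0.89]
contact_force: [-0.2, -0.2, 0.6]
width: 0.0384
```

```bash
python3 - <<'E'
from h import *
s,p,r=cur(); print(s["clock"],p,s["qpos"].round(3),s["width"],s["contact_force"].round(2)); print(r.as_matrix().round(3))
d=eyes.get_image("wrist"); cv2.imwrite("pics/w3.png",d["color"][:,:,::-1])
E
```

```text
5.1 [ 0.56466516 -0.07048837  0.26107554] [-0.252  0.634  1.019  0.01   2.148  1.586] 0.03840979780456777 [-0.24 -0.16  0.56]
[[-0.591 -0.262 -0.763]
 [ 0.16  -0.965  0.207]
 [-0.79   0.     0.613]]
```

View pics/w3.png

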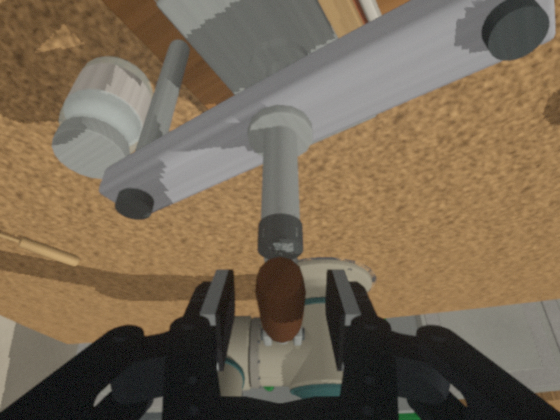

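Request:
carry_out(deltas=[0,0,0,0,0,0,-1,0,0,0,0,0,0,-1,0,0,0,0,0,0,-1,0,0,0,0,0,0,-1,0,0,0,0,0,0,-1], newtons=40)

```text
clock: 5.78
position: [0.5648, -0.0708, 0.2609]
ee_rot: [0.118, -0.436, 0.058, 0.89]
contact_force: [2.9, -4.2, 2.7]
width: 0.0177
```

```bash
python3 - <<'E'
from h import *
s,p,r=cur(); print(s["clock"],p,s["qpos"].round(3),s["width"],s["contact_force"].round(2),s["moment"].round(3))
# arc about PIV; commanded pose assumed = measured
n=24; ang=np.radians(90)/n
ax=-Yp # rotation taking X->Z : X x Z = -Y
path=[]
for k in range(1,n+1):
    Q=R.from_rotvec(ax*ang*k); path.append((PIV+Q.apply(p-PIV),Q*r))
emit(path,-1,p,r,3)
E
```

```text
5.775 [ 0.56475728 -0.07079108  0.26086143] [-0.252  0.634  1.019  0.009  2.147  1.587] 0.01773846223722705 [ 2.86 -4.17  2.66] [-0.52  -0.282  0.574]
[-0.038, 0.0, 0.018, 0.001, 0.937, 0.0, -1, -0.038, 0.0, 0.017, 0.001, 0.938, 0.0, -1, -0.037, 0.0, 0.018, 0.0, 0.937, -0.001, -1, -0.038, 0.0, 0.018, 0.001, 0.938, 0.0, -1, -0.038, 0.0, 0.017, 0.001, 0.937, 0.0, -1, -0.038, 0.0, 0.018, 0.001, 0.938, 0.0, -1, -0.038, 0.0, 0.018, 0.001, 0.937, 0.0, -1, -0.037, 0.0, 0.018, 0.001, 0.938, -0.001, -1, -0.038, 0.0, 0.017, 0.0, 0.937, 0.0, -1, -0.038, 0.0, 0.018, 0.001, 0.938, 0.0, -1]
[-0.038, 0.0, 0.018, 0.001, 0.937, 0.0, -1, -0.038, 0.0, 0.017, 0.001, 0.938, 0.0, -1, -0.037, 0.0, 0.018, 0.001, 0.937, 0.0, -1, -0.038, 0.001, 0.018, 0.0, 0.938, -0.001, -1, -0.038, 0.0, 0.017, 0.001, 0.937, 0.0, -1, -0.038, 0.0, 0.018, 0.001, 0.938, 0.0, -1, -0.038, 0.0, 0.018, 0.001, 0.937, 0.0, -1, -0.037, 0.0, 0.017, 0.001, 0.938, 0.0, -1, -0.038, 0.0, 0.018, 0.001, 0.937, -0.001, -1, -0.038, 0.0, 0.018, 0.0, 0.938, 0.0, -1]
[-0.038, 0.0, 0.017, 0.001, 0.937, 0.0, -1, -0.038, 0.0, 0.018, 0.001, 0.938, 0.0, -1, -0.038, 0.0, 0.018, 0.001, 0.937, 0.0, -1, -0.037, 0.0, 0.018, 0.001, 0.938, -0.001, -1]
end [ 0.5383 -0.0636  0.3075]
```

Request:
carry_out(deltas=[-0.038,0,0.018,0,0.94,0,-1,-0.038,0,0.018,0,0.94,0,-1,-0.038,0,0.017,0,0.94,0,-1,-0.038,0,0.018,0,0.94,0,-1,-0.038,0,0.018,0,0.94,0,-1,-0.038,0,0.017,0,0.94,0,-1])

```text
clock: 6.52
position: [0.5654, -0.071, 0.2753]
ee_rot: [0.105, -0.602, 0.081, 0.787]
contact_force: [0.6, -2.9, 0.2]
width: 0.0177
```

```bash
python3 - <<'E'
from h import *
s,p,r=cur(); print(s["clock"],p,s["qpos"].round(3),s["width"],s["contact_force"].round(2),s["moment"].round(3))
x=r.as_matrix()[:,0]; print("tilt",np.degrees(np.arctan2(x@X,-x[2])))
E
```

```text
6.525 [ 0.56537204 -0.07102928  0.27529547] [-0.249  0.4    1.241  0.003  1.766  1.587] 0.01770212113887107 [ 0.58 -2.94  0.24] [-0.546 -0.136  0.357]
tilt -15.181020625875139
```

Request:
carry_out(deltas=[-0.038,0,0.018,0,0.94,0,-1,-0.038,0,0.018,0,0.94,0,-1,-0.038,0,0.017,0,0.94,0,-1,-0.038,0,0.018,0,0.94,0,-1,-0.038,0,0.018,0,0.94,0,-1,-0.038,0,0.017,0,0.94,0,-1,-0.038,0,0.018,0,0.94,0,-1,-0.038,0,0.018,0,0.94,0,-1,-0.038,0,0.017,0,0.94,0,-1])

```text
clock: 7.65
position: [0.5556, -0.0685, 0.296]
ee_rot: [-0.077, 0.805, -0.108, -0.578]
contact_force: [-0.2, -2.2, 2.3]
width: 0.0175
```

```bash
python3 - <<'E'
from h import *
s,p,r=cur(); print(s["clock"],p,s["qpos"].round(3),s["width"],s["contact_force"].round(2),s["moment"].round(3))
x=r.as_matrix()[:,0]; print("tilt",np.degrees(np.arctan2(x@X,-x[2])))
d=eyes.get_image("side"); cv2.imwrite("pics/s4.png",cv2.resize(d["color"][150:280,210:370,::-1],None,fx=4,fy=4,interpolation=cv2.INTER_CUBIC))
E
```

```text
7.65 [ 0.55561332 -0.06851231  0.29600932] [-0.241  0.052  1.673 -0.01   1.092  1.598] 0.017539676383574315 [-0.23 -2.21  2.3 ] [-0.486  0.386 -0.165]
tilt 18.621088875951973
```

View pics/s4.png

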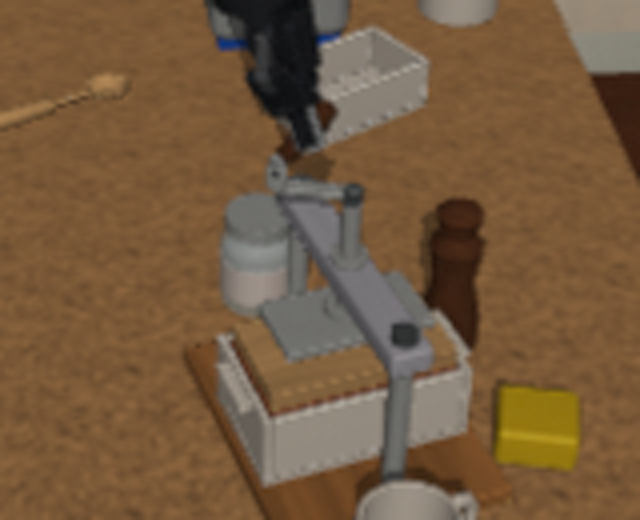

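The grip is about halfway up, held between the fingers at (310,120). I'll continue the arc.

Request:
carry_out(deltas=[-0.038,0,0.018,0,0.94,0,-1,-0.038,0,0.018,0,0.94,0,-1,-0.038,0,0.017,0,0.94,0,-1,-0.038,0,0.018,0,0.94,0,-1,-0.038,0,0.018,0,0.94,0,-1,-0.038,0,0.017,0,0.94,0,-1,-0.038,0,0.018,0,0.94,0,-1,-0.038,0,0.018,0,0.94,0,-1])

```text
clock: 8.7
position: [0.5397, -0.0642, 0.307]
ee_rot: [-0.047, 0.927, -0.124, -0.35]
contact_force: [-2.8, -6.2, 3.6]
width: 0.0175
```

```bash
python3 - <<'E'
from h import *
s,p,r=cur(); print(s["clock"],p,s["qpos"].round(3),s["width"],s["contact_force"].round(2),s["moment"].round(3))
x=r.as_matrix()[:,0]; print("tilt",np.degrees(np.arctan2(x@X,-x[2])))
Q=R.from_rotvec(-Yp*np.radians(52.-(-38))); 
d=eyes.get_image("side"); cv2.imwrite("pics/s5.png",cv2.resize(d["color"][130:260,210:370,::-1],None,fx=4,fy=4,interpolation=cv2.INTER_CUBIC))
d=eyes.get_image("wrist"); cv2.imwrite("pics/w5.png",d["color"][:,:,::-1])
E
```

```text
8.7 [ 0.5397443  -0.0641597   0.30703274] [-0.226 -0.164  2.11  -0.088  0.348  1.68 ] 0.017536328724083075 [-2.79 -6.19  3.6 ] [-0.682  0.623 -0.861]
tilt 48.6773272848618
```

View pics/s5.png

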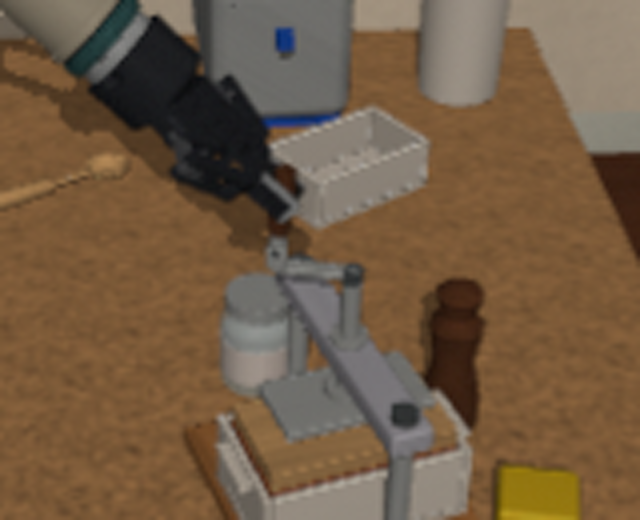

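View pics/w5.png

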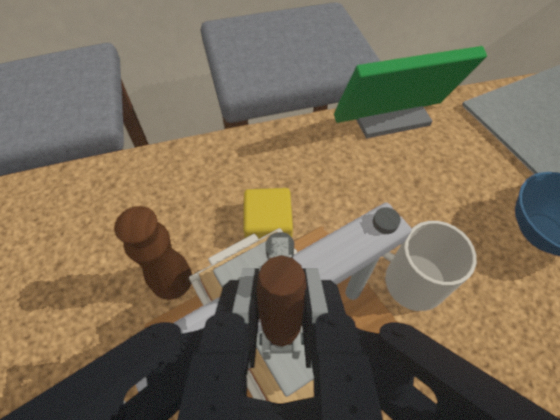

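Request:
carry_out(deltas=[-0.038,0,0.018,0,0.9,0,-1,0,0,0,0,0,0,-1])

```text
clock: 9.05
position: [0.5374, -0.0631, 0.3078]
ee_rot: [-0.043, 0.938, -0.125, -0.321]
contact_force: [-3.4, -3.1, 5.4]
width: 0.0177
```

```bash
python3 - <<'E'
from h import *
s,p,r=cur(); print(s["clock"],p,s["qpos"].round(3),s["width"],s["contact_force"].round(2),s["moment"].round(3))
x=r.as_matrix()[:,0]; print("tilt",np.degrees(np.arctan2(x@X,-x[2]))); print("grasp",p-.013*x,"from piv",p-.013*x-PIV)
for n in("top","side"):
    d=eyes.get_image(n); W=cloud(d)
    P=W.reshape(-1,3); C=d["color"].reshape(-1,3).astype(int)
    m=(abs(P[:,0]-.53)<.06)&(abs(P[:,1]+.06)<.05)&(P[:,2]>.275)&(P[:,2]<.36)&(C[:,0]-C[:,2]>25)
    print(n,m.sum(),P[m].mean(0),P[m].min(0),P[m].max(0))
E
```

```text
9.05 [ 0.537449   -0.06313272  0.30775772] [-0.223 -0.176  2.164 -0.138  0.244  1.731] 0.017667704908284048 [-3.42 -3.05  5.35] [-0.358  0.432 -0.517]
tilt 52.250931001026224
grasp [ 0.52752894 -0.06043975  0.31571638] from piv [-0.00157007  0.0003289   0.04521638]
top 44 [ 0.51426707 -0.06590057  0.33632242] [ 0.47068096 -0.09922226  0.3101258 ] [ 0.53294497 -0.05250047  0.35802622]
side 45 [ 0.52897452 -0.06631465  0.3150999 ] [ 0.49418641 -0.08414249  0.28032536] [ 0.53780949 -0.02277665  0.34414466]
```

```bash
python3 - <<'E'
from h import *
s,p,r=cur()
Rt=toolR(np.radians(25),-1); x=Rt[:,0]
G=PIV+np.array([0,0,.046])-.001*X; tcp=G+.017*x; print(tcp)
# rotate about the grasp point
n=8; g0=p-.013*r.as_matrix()[:,0]; R1=R.from_matrix(Rt); w=(r.inv()*R1).as_rotvec(); path=[]
for k in range(1,n+1):
    rr=r*R.from_rotvec(w*k/n); a=k/n; gg=g0+(G-g0)*a; path.append((gg+(.013+.004*a)*rr.as_matrix()[:,0],rr))
emit(path,-0.3,p,r)
E
```

```text
[ 0.53506716 -0.06239016  0.30109277]
[0.01, 0.0, 0.01, 0.0, -0.85, 0.0, -0.3, 0.01, 0.0, 0.01, 0.0, -0.85, 0.0, -0.3, 0.0, 0.0, 0.02, 0.0, -0.85, 0.0, -0.3, 0.01, 0.0, 0.01, -0.01, -0.85, 0.0, -0.3, 0.01, 0.0, 0.01, 0.0, -0.85, 0.0, -0.3, 0.0, 0.0, 0.02, 0.0, -0.85, 0.0, -0.3, 0.01, 0.0, 0.01, 0.0, -0.85, 0.0, -0.3, 0.01, 0.0, 0.02, 0.0, -0.84, 0.0, -0.3]
end [ 0.5349 -0.0625  0.3009]
```

Request:
carry_out(deltas=[0,0,0,0,0,0,-0.3,0,0,0,0,0,0,-0.3,0,0,0,0,0,0,-0.3])

```text
clock: 9.52
position: [0.5378, -0.0629, 0.3068]
ee_rot: [-0.043, 0.938, -0.125, -0.322]
contact_force: [-0.2, 1.2, -0.3]
width: 0.0301
```

Request:
carry_out(deltas=[0.01,0.0,0.01,0.0,-0.85,0.0,-0.3,0.01,0.0,0.01,0.0,-0.85,0.0,-0.3,0.0,0.0,0.02,0.0,-0.85,0.0,-0.3,0.01,0.0,0.01,-0.01,-0.85,0.0,-0.3,0.01,0.0,0.01,0.0,-0.85,0.0,-0.3,0.0,0.0,0.02,0.0,-0.85,0.0,-0.3,0.01,0.0,0.01,0.0,-0.85,0.0,-0.3,0.01,0.0,0.02,0.0,-0.84,0.0,-0.3,0,0,0,0,0,0,-0.3])

```text
clock: 10.65
position: [0.5364, -0.0626, 0.3007]
ee_rot: [-0.071, 0.836, -0.111, -0.532]
contact_force: [0.3, 0.3, -0.2]
width: 0.0299
```

```bash
python3 - <<'E'
from h import *
s,p,r=cur(); print(s["clock"],p,s["qpos"].round(3),s["width"],s["contact_force"].round(2),s["moment"].round(3))
x=r.as_matrix()[:,0]; print("tilt",np.degrees(np.arctan2(x@X,-x[2]))); print("grasp from piv",p-.017*x-PIV); print(r.as_matrix().round(3))
d=eyes.get_image("side"); cv2.imwrite("pics/s6.png",cv2.resize(d["color"][130:260,210:370,::-1],None,fx=4,fy=4,interpolation=cv2.INTER_CUBIC))
d=eyes.get_image("wrist"); cv2.imwrite("pics/w6.png",d["color"][:,:,::-1])
E
```

```text
10.65 [ 0.53642309 -0.06261434  0.30070746] [-0.237 -0.034  1.786 -0.015  0.952  1.604] 0.02987002660241999 [ 0.29  0.25 -0.22] [0.041 0.217 0.074]
tilt 25.082016523528587
grasp from piv [3.69111642e-04 4.18951004e-05 4.56043955e-02]
[[ 0.409 -0.261 -0.874]
 [-0.111 -0.965  0.237]
 [-0.906  0.    -0.424]]
```

View pics/s6.png

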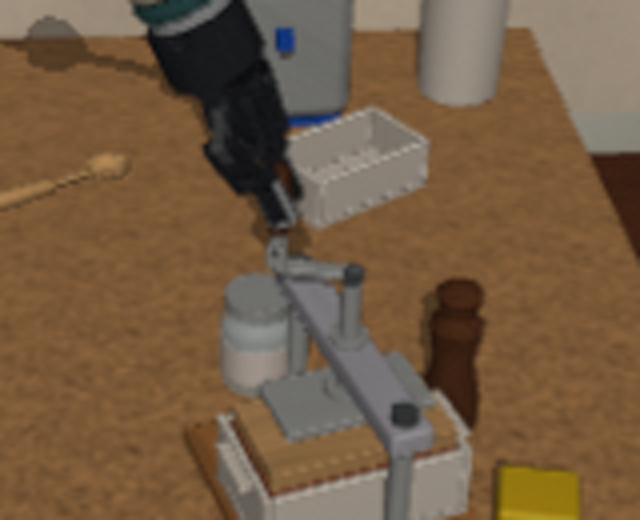

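View pics/w6.png

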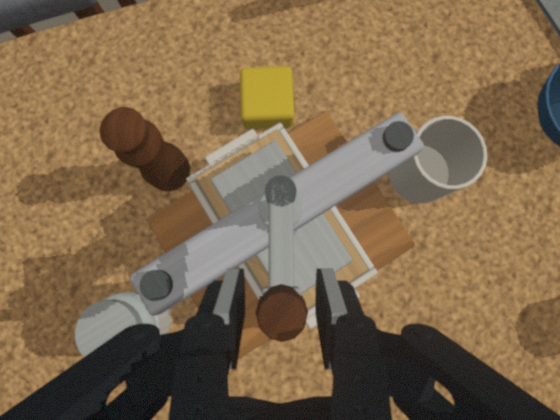

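The grip stands upright between the fingers (281,312 in the wrist view). I'll re-grip it.

Request:
carry_out(deltas=[0,0,0,0,0,0,-1,0,0,0,0,0,0,-1,0,0,0,0,0,0,-1,0,0,0,0,0,0,-1], newtons=30)

```text
clock: 11.25
position: [0.5346, -0.0625, 0.3003]
ee_rot: [-0.07, 0.836, -0.111, -0.533]
contact_force: [-2.2, -0.9, -1.4]
width: 0.0181
```

```bash
cat >> h.py <<'E'
def wind(p,r,a0,a1,step,g=-1,rad=.060,nd=3,p00=None):
    "rows from commanded p at crank angle a0 to a1"
    c=np.load("c0.npy"); path=[]
    k=int(round((a1-a0)/step))
    for i in range(1,k+1):
        a=a0+step*i; th=np.pi+TH-a
        path.append((c+np.array([rad*np.cos(th),rad*np.sin(th),-.004*a]),r))
    return emit(path,g,p,r,nd)
def rep(base=np.zeros(3)):
    s,p,r=cur(); c=np.load("c0.npy"); d=p-c; th=np.arctan2(d[1],d[0]); a=(np.pi+TH-th)%(2*np.pi)
    t=np.array([np.sin(th),-np.cos(th),0]); e=np.array([np.cos(th),np.sin(th),0]); f=s["contact_force"]-base
    print("t %.2f ang %.3f rad %.4f dz %.4f Ftan(back) %.2f Frad %.2f Fz %.2f"%(s["clock"],a,np.hypot(d[0],d[1]),d[2]+.004*a,-f@t,f@e,f[2]),"M",s["moment"].round(2),"q",s["qpos"].round(2))
E
python3 - <<'E'
from h import *
s,p,r=cur(); print(s["clock"],p,s["width"],s["contact_force"].round(2))
np.save("c0.npy",p+.060*X); np.save("r0.npy",r.as_quat())
rep(); wind(p,r,0,5.6,.1)
E
```

```text
11.25 [ 0.53463916 -0.06251697  0.30029265] 0.018130292890212535 [-2.21 -0.95 -1.42]
t 11.25 ang 0.000 rad 0.0600 dz 0.0000 Ftan(back) 1.50 Frad 1.89 Fz -1.42 M [-0.24  0.57 -0.16] q [-0.24 -0.04  1.79 -0.02  0.95  1.6 ]
[0.008, -0.1, -0.002, 0.0, 0.0, 0.0, -1, 0.012, -0.099, -0.011, 0.0, 0.0, 0.0, -1, 0.017, -0.097, -0.019, 0.0, 0.0, 0.0, -1, 0.02, -0.093, -0.029, 0.0, 0.0, 0.0, -1, 0.025, -0.09, -0.037, 0.0, 0.0, 0.0, -1, 0.028, -0.086, -0.044, 0.0, 0.0, 0.0, -1, 0.031, -0.079, -0.052, 0.0, 0.0, 0.0, -1, 0.035, -0.073, -0.059, 0.0, 0.0, 0.0, -1, 0.038, -0.066, -0.066, 0.0, 0.0, 0.0, -1, 0.04, -0.058, -0.071, 0.0, 0.0, 0.0, -1]
[0.043, -0.05, -0.075, 0.0, 0.0, 0.0, -1, 0.044, -0.041, -0.08, 0.0, 0.0, 0.0, -1, 0.046, -0.031, -0.084, 0.0, 0.0, 0.0, -1, 0.048, -0.022, -0.085, 0.0, 0.0, 0.0, -1, 0.048, -0.012, -0.087, 0.0, 0.0, 0.0, -1, 0.048, -0.002, -0.088, 0.0, 0.0, 0.0, -1, 0.048, 0.008, -0.088, 0.0, 0.0, 0.0, -1, 0.048, 0.018, -0.086, 0.0, 0.0, 0.0, -1, 0.046, 0.028, -0.084, 0.0, 0.0, 0.0, -1, 0.046, 0.037, -0.081, 0.0, 0.0, 0.0, -1]
[0.043, 0.046, -0.078, 0.0, 0.0, 0.0, -1, 0.041,
[... 757 characters left out ...]
0.0, -1]
[-0.027, 0.061, 0.074, 0.0, 0.0, 0.0, -1, -0.03, 0.054, 0.08, 0.0, 0.0, 0.0, -1, -0.032, 0.044, 0.084, 0.0, 0.0, 0.0, -1, -0.033, 0.035, 0.087, 0.0, 0.0, 0.0, -1, -0.035, 0.026, 0.091, 0.0, 0.0, 0.0, -1, -0.036, 0.016, 0.092, 0.0, 0.0, 0.0, -1, -0.036, 0.006, 0.093, 0.0, 0.0, 0.0, -1, -0.036, -0.003, 0.093, 0.0, 0.0, 0.0, -1, -0.036, -0.014, 0.093, 0.0, 0.0, 0.0, -1, -0.035, -0.024, 0.091, 0.0, 0.0, 0.0, -1]
[-0.033, -0.033, 0.088, 0.0, 0.0, 0.0, -1, -0.033, -0.042, 0.085, 0.0, 0.0, 0.0, -1, -0.03, -0.052, 0.08, 0.0, 0.0, 0.0, -1, -0.028, -0.059, 0.076, 0.0, 0.0, 0.0, -1, -0.025, -0.068, 0.07, 0.0, 0.0, 0.0, -1, -0.022, -0.074, 0.063, 0.0, 0.0, 0.0, -1]
end [ 0.5377 -0.1026  0.2779]
```

Request:
carry_out(deltas=[0.008,-0.1,-0.002,0.0,0.0,0.0,-1,0.012,-0.099,-0.011,0.0,0.0,0.0,-1,0.017,-0.097,-0.019,0.0,0.0,0.0,-1,0.02,-0.093,-0.029,0.0,0.0,0.0,-1,0.025,-0.09,-0.037,0.0,0.0,0.0,-1,0.028,-0.086,-0.044,0.0,0.0,0.0,-1,0.031,-0.079,-0.052,0.0,0.0,0.0,-1,0.035,-0.073,-0.059,0.0,0.0,0.0,-1,0.038,-0.066,-0.066,0.0,0.0,0.0,-1,0.04,-0.058,-0.071,0.0,0.0,0.0,-1])

```text
clock: 12.5
position: [0.5736, -0.0211, 0.2962]
ee_rot: [-0.07, 0.835, -0.112, -0.534]
contact_force: [-5.8, -3.6, 1.5]
width: 0.0178
```

```bash
python3 -c "
from h import *
rep()"
```

```text
t 12.50 ang 0.986 rad 0.0602 dz -0.0001 Ftan(back) 6.63 Frad -1.59 Fz 1.51 M [-0.28  0.81 -0.35] q [-0.12  0.03  1.73 -0.08  0.95  1.75]
```

Request:
carry_out(deltas=[0.043,-0.05,-0.075,0.0,0.0,0.0,-1,0.044,-0.041,-0.08,0.0,0.0,0.0,-1,0.046,-0.031,-0.084,0.0,0.0,0.0,-1,0.048,-0.022,-0.085,0.0,0.0,0.0,-1,0.048,-0.012,-0.087,0.0,0.0,0.0,-1])

```text
clock: 13.12
position: [0.6031, -0.0189, 0.2942]
ee_rot: [-0.071, 0.835, -0.111, -0.534]
contact_force: [-7.2, -1.0, 2.2]
width: 0.0176
```

```bash
python3 -c "
from h import *
rep()"
```

```text
t 13.12 ang 1.482 rad 0.0603 dz -0.0002 Ftan(back) 6.90 Frad -2.22 Fz 2.22 M [-0.05  0.88 -0.19] q [-0.11  0.08  1.69 -0.08  0.95  1.76]
```

Request:
carry_out(deltas=[0.048,-0.002,-0.088,0.0,0.0,0.0,-1,0.048,0.008,-0.088,0.0,0.0,0.0,-1,0.048,0.018,-0.086,0.0,0.0,0.0,-1,0.046,0.028,-0.084,0.0,0.0,0.0,-1,0.046,0.037,-0.081,0.0,0.0,0.0,-1])

```text
clock: 13.75
position: [0.6298, -0.031, 0.2922]
ee_rot: [-0.071, 0.835, -0.111, -0.534]
contact_force: [-8.9, 1.2, 2.3]
width: 0.0181
```

```bash
python3 -c "
from h import *
rep()"
```

```text
t 13.75 ang 1.973 rad 0.0602 dz -0.0002 Ftan(back) 7.69 Frad -4.54 Fz 2.32 M [ 0.15  0.96 -0.07] q [-0.13  0.12  1.64 -0.07  0.95  1.74]
```

Request:
carry_out(deltas=[0.043,0.046,-0.078,0.0,0.0,0.0,-1,0.041,0.055,-0.073,0.0,0.0,0.0,-1,0.039,0.063,-0.067,0.0,0.0,0.0,-1,0.037,0.07,-0.062,0.0,0.0,0.0,-1,0.033,0.077,-0.055,0.0,0.0,0.0,-1])

```text
clock: 14.38
position: [0.6475, -0.054, 0.2903]
ee_rot: [-0.072, 0.835, -0.11, -0.534]
contact_force: [-5.5, 4.2, 2.5]
width: 0.0179
```

```bash
python3 -c "
from h import *
rep()"
```

```text
t 14.38 ang 2.461 rad 0.0601 dz -0.0002 Ftan(back) 6.05 Frad -3.34 Fz 2.51 M [0.56 0.81 0.26] q [-0.17  0.15  1.61 -0.05  0.95  1.68]
```

Request:
carry_out(deltas=[0.029,0.083,-0.048,0.0,0.0,0.0,-1,0.026,0.088,-0.039,0.0,0.0,0.0,-1,0.022,0.093,-0.032,0.0,0.0,0.0,-1,0.019,0.095,-0.023,0.0,0.0,0.0,-1,0.014,0.098,-0.014,0.0,0.0,0.0,-1])

```text
clock: 15.0
position: [0.6523, -0.0823, 0.2884]
ee_rot: [-0.073, 0.836, -0.109, -0.533]
contact_force: [-1.6, 7.4, 0.6]
width: 0.018
```

```bash
python3 -c "
from h import *
rep()"
```

```text
t 15.00 ang 2.945 rad 0.0599 dz -0.0001 Ftan(back) 7.26 Frad -2.08 Fz 0.60 M [0.99 0.46 0.45] q [-0.22  0.16  1.61 -0.01  0.94  1.62]
```

Request:
carry_out(deltas=[0.01,0.1,-0.006,0.0,0.0,0.0,-1,0.006,0.1,0.004,0.0,0.0,0.0,-1,0.001,0.099,0.013,0.0,0.0,0.0,-1,-0.003,0.098,0.021,0.0,0.0,0.0,-1,-0.006,0.095,0.031,0.0,0.0,0.0,-1])

```text
clock: 15.62
position: [0.6431, -0.11, 0.2866]
ee_rot: [-0.073, 0.837, -0.109, -0.532]
contact_force: [2.2, 5.9, -1.8]
width: 0.0178
```

```bash
python3 -c "
from h import *
rep()"
```

```text
t 15.62 ang 3.438 rad 0.0597 dz 0.0001 Ftan(back) 6.13 Frad -1.29 Fz -1.84 M [ 1.15 -0.26  0.43] q [-0.28  0.15  1.62  0.02  0.93  1.54]
```

Request:
carry_out(deltas=[-0.011,0.092,0.039,0.0,0.0,0.0,-1,-0.014,0.087,0.047,0.0,0.0,0.0,-1,-0.018,0.082,0.055,0.0,0.0,0.0,-1])

```text
clock: 16.0
position: [0.6313, -0.1236, 0.2855]
ee_rot: [-0.073, 0.837, -0.11, -0.531]
contact_force: [5.5, 4.3, -3.9]
width: 0.018
```

```bash
python3 -c "
from h import *
rep()"
```

```text
t 16.00 ang 3.740 rad 0.0597 dz 0.0002 Ftan(back) 7.00 Frad 0.26 Fz -3.91 M [ 0.95 -0.53  0.37] q [-0.32  0.13  1.64  0.03  0.93  1.5 ]
```

Request:
carry_out(deltas=[-0.022,0.076,0.061,0.0,0.0,0.0,-1,-0.024,0.069,0.069,0.0,0.0,0.0,-1])

```text
clock: 16.25
position: [0.6214, -0.1305, 0.2847]
ee_rot: [-0.073, 0.837, -0.11, -0.531]
contact_force: [6.6, 1.3, -5.9]
width: 0.018
```

```bash
python3 - <<'E'
from h import *
rep()
th=np.radians(16.76); ax=np.array([np.cos(th),np.sin(th)]); ay=np.array([-np.sin(th),np.cos(th)])
for n in("top","side"):
    d=eyes.get_image(n); P=cloud(d).reshape(-1,3); q=P[:,:2]-SC; u=q@ax; v=q@ay
    f=(abs(abs(u)-.045)<.015)&(abs(v)<.028)&(P[:,2]>.1)&(P[:,2]<.15)
    b=(abs(abs(u)-.075)<.005)&(abs(v)<.04)&(P[:,2]>.09)&(P[:,2]<.125)
    b2=(abs(u)<.06)&(abs(abs(v)-.042)<.004)&(P[:,2]>.09)&(P[:,2]<.125)
    W0=np.load(n+".npy").reshape(-1,3);q=W0[:,:2]-SC;u=q@ax;v=q@ay;f0=(abs(abs(u)-.045)<.015)&(abs(v)<.028)&(W0[:,2]>.1)&(W0[:,2]<.15)
    print(n,"foot",f.sum(),np.median(P[f,2]),"before",np.median(W0[f0,2]),"board",np.median(P[b,2]),np.median(P[b2,2]))
    cv2.imwrite(f"pics/{n}7.png",cv2.resize(d["color"][170:300,230:390,::-1] if n=="side" else d["color"][150:270,230:390,::-1],None,fx=4,fy=4,interpolation=cv2.INTER_CUBIC))
E
```

```text
t 16.25 ang 3.942 rad 0.0596 dz 0.0002 Ftan(back) 6.37 Frad 2.05 Fz -5.89 M [ 0.7  -0.62  0.3 ] q [-0.34  0.12  1.66  0.04  0.92  1.48]
top foot 80 0.11861553557510718 before 0.13380449480564827 board 0.10576666221225972 0.10691152633479051
side foot 107 0.11625594204362932 before 0.13227552371622986 board 0.10438763065741907 0.10443464936777003
```

View pics/side7.png

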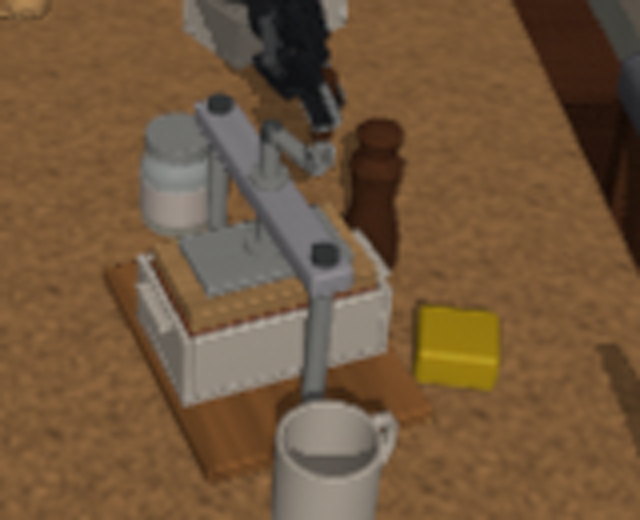

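Request:
carry_out(deltas=[-0.027,0.061,0.074,0.0,0.0,0.0,-1,-0.03,0.054,0.08,0.0,0.0,0.0,-1,-0.032,0.044,0.084,0.0,0.0,0.0,-1])

```text
clock: 16.73
position: [0.6044, -0.1367, 0.2836]
ee_rot: [-0.072, 0.837, -0.111, -0.53]
contact_force: [6.9, -0.7, -6.0]
width: 0.018
```

```bash
python3 -c "
from h import *
rep()"
```

```text
t 16.73 ang 4.247 rad 0.0597 dz 0.0003 Ftan(back) 6.62 Frad 2.09 Fz -5.96 M [ 0.34 -0.76  0.1 ] q [-0.36  0.1   1.69  0.05  0.91  1.45]
```

Request:
carry_out(deltas=[-0.033,0.035,0.087,0.0,0.0,0.0,-1,-0.035,0.026,0.091,0.0,0.0,0.0,-1])

```text
clock: 16.98
position: [0.5924, -0.1379, 0.2828]
ee_rot: [-0.071, 0.837, -0.111, -0.53]
contact_force: [7.6, -1.2, -6.3]
width: 0.0183
```

```bash
python3 -c "
from h import *
rep()"
```

```text
t 16.98 ang 4.449 rad 0.0597 dz 0.0003 Ftan(back) 7.56 Frad 1.14 Fz -6.32 M [-0.05 -0.73 -0.04] q [-0.37  0.08  1.71  0.06  0.91  1.44]
```

Request:
carry_out(deltas=[-0.036,0.016,0.092,0.0,0.0,0.0,-1,-0.036,0.006,0.093,0.0,0.0,0.0,-1])

```text
clock: 17.23
position: [0.5806, -0.1368, 0.282]
ee_rot: [-0.071, 0.837, -0.112, -0.53]
contact_force: [8.6, -4.6, -7.0]
width: 0.0183
```

```bash
python3 -c "
from h import *
rep()"
```

```text
t 17.23 ang 4.648 rad 0.0598 dz 0.0003 Ftan(back) 9.35 Frad 2.79 Fz -7.03 M [-0.29 -0.76 -0.09] q [-0.38  0.06  1.74  0.06  0.9   1.43]
```

Request:
carry_out(deltas=[-0.036,-0.003,0.093,0.0,0.0,0.0,-1])

```text
clock: 17.35
position: [0.575, -0.1354, 0.2817]
ee_rot: [-0.07, 0.838, -0.112, -0.53]
contact_force: [8.1, -4.2, -7.3]
width: 0.0179
```

```bash
python3 -c "
from h import *
rep()"
```

```text
t 17.35 ang 4.745 rad 0.0598 dz 0.0004 Ftan(back) 9.01 Frad 1.61 Fz -7.28 M [-0.4  -0.79 -0.18] q [-0.38  0.05  1.75  0.06  0.9   1.43]
```

Request:
carry_out(deltas=[-0.036,-0.014,0.093,0.0,0.0,0.0,-1])

```text
clock: 17.48
position: [0.5695, -0.1335, 0.2814]
ee_rot: [-0.07, 0.838, -0.112, -0.53]
contact_force: [8.4, -5.1, -8.4]
width: 0.0177
```

```bash
python3 -c "
from h import *
rep()"
```

```text
t 17.48 ang 4.842 rad 0.0598 dz 0.0004 Ftan(back) 9.73 Frad 1.44 Fz -8.36 M [-0.65 -0.79 -0.25] q [-0.38  0.04  1.76  0.06  0.9   1.43]
```

Request:
carry_out(deltas=[0,0,0,0,0,0,-1,0,0,0,0,0,0,-1,0,0,0,0,0,0,-1,0,0,0,0,0,0,-1])

```text
clock: 17.98
position: [0.5689, -0.1332, 0.2812]
ee_rot: [-0.07, 0.837, -0.112, -0.531]
contact_force: [6.3, -5.0, -6.3]
width: 0.0179
```

```bash
python3 -c "
from h import *
rep()"
```

```text
t 17.98 ang 4.853 rad 0.0598 dz 0.0004 Ftan(back) 7.72 Frad 2.10 Fz -6.34 M [-0.49 -0.42 -0.19] q [-0.38  0.04  1.76  0.06  0.9   1.43]
```

Request:
carry_out(deltas=[0,0,0,0,0,0,-0.2,0,0,0,0,0,0,0,0,0,0,0,0,0,0,0,0,0,0,0,0,0])

```text
clock: 18.48
position: [0.567, -0.1319, 0.2814]
ee_rot: [-0.071, 0.836, -0.111, -0.532]
contact_force: [0.2, 0.2, -0.1]
width: 0.0431
```

```bash
python3 - <<'E'
from h import *
rep(); s,p,r=cur(); print(s["width"],s["contact_force"])
d=eyes.get_image("wrist"); cv2.imwrite("pics/w8.png",d["color"][:,:,::-1])
E
```

```text
t 18.48 ang 4.891 rad 0.0594 dz 0.0006 Ftan(back) 0.13 Frad -0.24 Fz -0.14 M [ 0.05  0.18 -0.04] q [-0.38  0.04  1.76  0.06  0.91  1.43]
0.04305809636709781 [ 0.22217661  0.15662666 -0.14260961]
```

View pics/w8.png

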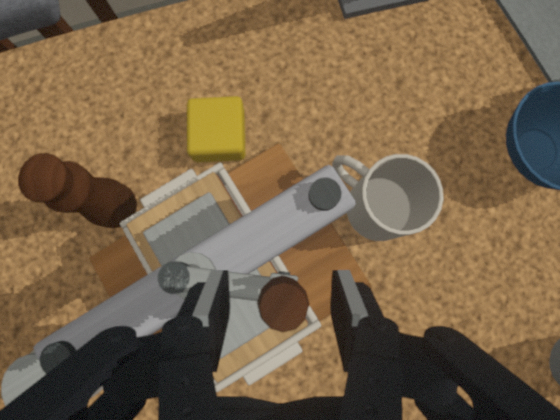

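The fingers are clear of the standing grip at (283,303). I'll retract straight back along the tool.

Request:
carry_out(deltas=[-0.1,0,0,0,0,0,0,-0.25,0,0,0,0,0,0,-0.3,0,0,0,0,0,0,-0.3,0,0,0,0,0,0,-0.3,0,0,0,0,0,0,-0.3,0,0,0,0,0,0,-0.3,0,0,0,0,0,0,0,0,0,0,0,0,0,0,0,0,0,0,0,0])

```text
clock: 19.65
position: [0.5213, -0.1197, 0.3816]
ee_rot: [-0.071, 0.836, -0.111, -0.532]
contact_force: [-0.1, 0.1, -0.1]
width: 0.0426
```

```bash
python3 - <<'E'
from h import *
s,p,r=cur(); print(s["clock"],p,s["contact_force"].round(2),np.abs(s["qd"]).max())
th=np.radians(16.76); ax=np.array([np.cos(th),np.sin(th)]); ay=np.array([-np.sin(th),np.cos(th)])
for n in("top","side","wrist"):
    d=eyes.get_image(n); P=cloud(d).reshape(-1,3); q=P[:,:2]-SC; u=q@ax; v=q@ay
    f=(abs(abs(u)-.045)<.015)&(abs(v)<.028)&(P[:,2]>.1)&(P[:,2]<.15)
    b=(abs(abs(u)-.075)<.005)&(abs(v)<.04)&(P[:,2]>.09)&(P[:,2]<.125)
    print(n,"foot",f.sum(),np.median(P[f,2]),"board",np.median(P[b,2]))
    g=(np.hypot(P[:,0]-SC[0],P[:,1]-SC[1])<.09)&(P[:,2]>.26)&(P[:,2]<.335)
    G=P[g]
    for lo in(.26,.275,.29,.305,.32):
        k=G[(G[:,2]>=lo)&(G[:,2]<lo+.015)]
        if len(k)>2: print("  ",lo,len(k),np.median(k,0).round(4))
    c=d["color"][:,:,::-1]
    if n!="wrist": c=cv2.resize(c[130:280,210:390],None,fx=4,fy=4,interpolation=cv2.INTER_CUBIC)
    cv2.imwrite(f"pics/{n}9.png",c)
E
```

```text
19.65 [ 0.52132528 -0.11965924  0.38156998] [-0.13  0.09 -0.12] 0.013190124852357658
top foot 142 0.11615834172081108 board 0.10527008681165295
   0.29 7 [ 0.5579 -0.1246  0.2992]
   0.305 27 [ 0.5594 -0.1288  0.3172]
   0.32 9 [ 0.5604 -0.1329  0.3213]
side foot 100 0.11436419931792069 board 0.10430909646282704
   0.26 18 [ 0.5643 -0.1396  0.2679]
   0.275 32 [ 0.5635 -0.1405  0.283 ]
   0.29 27 [ 0.5633 -0.1408  0.2969]
   0.305 39 [ 0.5638 -0.1384  0.3148]
wrist foot 2310 0.11546853696974826 board 0.10546590385999305
   0.275 48 [ 0.5561 -0.129   0.2829]
   0.29 52 [ 0.5561 -0.1286  0.2978]
   0.305 631 [ 0.5625 -0.1309  0.3189]
   0.32 58 [ 0.564  -0.1311  0.3202]
```

View pics/side9.png

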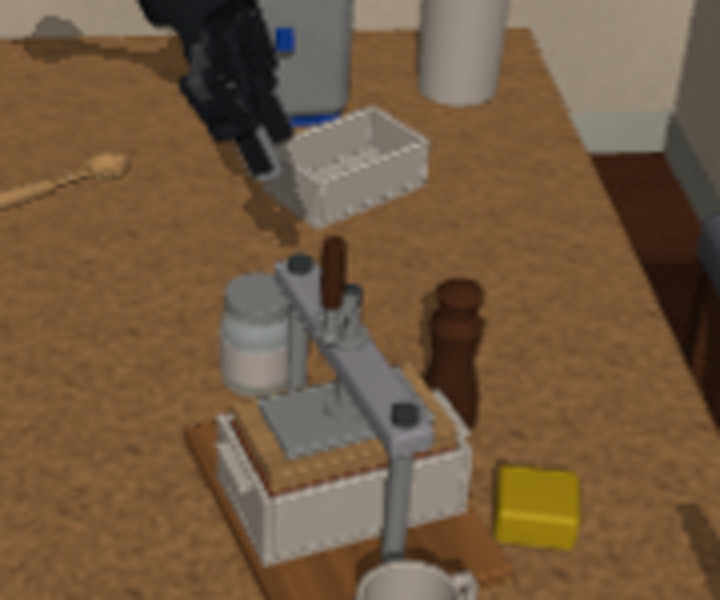

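View pics/wrist9.png

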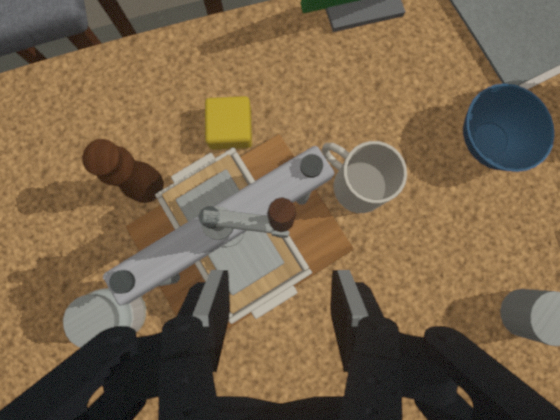

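```bash
python3 -c "
from rig import job
print(job.sign_off())"
```

```text
the job is handed in; nothing more can be done
None
```

The grip is standing, the plate is pressed onto the board, and the job is handed in at about 19.8 s of the 72 s allowed. The sign-off gave no verdict.

**What I did:** I swung the folded grip up 90° until it met its stop. I then re-gripped it and wound the crank clockwise about 4.85 rad before letting go and backing the gripper away.

**Pressing force:** Winding freely met about 6.8 N at the grip, with readings scattering from 6.1 to 7.7 N. The push back started to rise at about 4.4 rad. The last reading while winding was 9.7 N, which is 2.9 N above free on its own. The trend over the last four readings gives about 3.3 N, so I estimate the plate presses with about 50 N (35 to 65 N likely). I could not measure that force directly.

**Last checks:**
- **Plate:** its top is 10 mm above the board in all three views, which is the plate's own thickness, so it is resting on the board.
- **Grip:** it is upright, leaning less than 1 mm over its height in the side view.
- **Gripper:** it is clear of the press, and the force reading is about zero.
- **Bystanders:** the arm came near none of them and none look moved in the pictures, though I did not measure their positions.

**Disagreement:** the first pictures put contact at about 4.8 rad, but the crank found it about 0.4 rad sooner. That is 1.6 mm, within the camera's accuracy.

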